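# Hook and seat the filter cover of the dust extractor

## Task

Close the dust extractor's grey filter box with the blue cover that belongs to it: hold the cover tilted, hook its two tabs in under the blue lip of the box, then swing the other end down until the cover lies fully home on the ledge inside, and let go. Leave the orange cover, which is from another machine, where it lies.

Things in the scene. Friction and masses are not known exactly. Their poses are not given: they have to be found in the camera images.
- blue_cover: Loose blue cover, 0.15 to 0.31 kg, sizes in mm, flat on the bench left or right of the box. Origin: centre of the panel's underside; +x to its tabbed edge, +z up. Panel 130 (x) x 90 x 14 thick. Across the middle of its top a black grip bar, 14 thick in x, 60 long in y, from z = 14 to z = 46: take it from above, closing along x, TCP z = 36. Hook it in tilted about 20 degrees, tabs low.
- tab_end (a point): Midway between the ends of the blue cover's tabs (cover x = 99, y = 0, z = 2.5 mm). Two flat tabs stick out of the panel's +x edge at y = +-21, from x = 65 to x = 99, each 20 wide, 5 thick (z 0 to 5).
- filter_box: Fixed open grey box (mm). Origin: on the bench, under the centre of the seated cover; +x to the lip end; the seated cover has the same x, y and yaw (play 7 in x, 8 in y). Outside x -80 to 116 (black spigot to 137), y +-61. Inner wall faces x = -72 and 106, y = +-53; wall tops z = 60. Ledge for the cover's underside at z = 46 along the sides (|y| 34 to 53) and front (14 wide).
- lip_edge (a point): Middle of the lower front edge of the box's blue lip (box x = 80, y = 0, z = 59 mm). The lip covers x = 80 to 106 over the full width, top at z = 65; under it, between the side ledges (|y| < 34), it is open down to z = 27, so tilted tabs may dip below the ledge. From front wall to lip are 152, cover with tabs is 164 long: it cannot go in flat.
- orange_cover: Loose orange cover of another machine, flat on the bench on the other side: not to be moved. Panel 150 (x) x 112 x 14 mm, one tab 60 wide and 20 mm long at its +x edge, the same black grip bar. Origin: centre of the panel's underside. Too wide for the box.

How it is judged:
By the outcome, as a careful person would: the job done as asked, in the order asked, and still so for the second after the job is handed in, with the robot touching nothing.
It also fails if it takes over 38 s, if anything falls off the work surface, if the arm or the gripper's body presses on something with over 40 N, if the wrist force passes 120 N, or if a joint passes its speed limit or range.

## Robot

A 7-joint arm with a two-finger parallel gripper is mounted at the origin on a cart in front of the work surface, level with it; the furniture and walls round the work are solid. World frame = base frame: x ahead of the robot, y to its left, z up, the work surface at z = 0. Lengths are in m, angles in rad, forces in N, time in s.
With the tool pointing down it reaches from about 0.4 to 0.9 m from the base axis. Payload 5.6 kg.
Tool frame: the origin (TCP) lies between the finger pads, 19 mm behind the fingertips; this is the grasp point; z points along the fingers, y is the line along which they close (so a half turn about z gives the same grasp; the last joint's range is limited). The gripper opens to 92 mm and grips with 3 to 60 N. Pads are 20 mm wide; open, the fingers measure 128 mm over their backs; the gripper's body (75 mm by 189 mm) begins 69 mm behind the grasp point.
Start: joints at [1.226, 0.468, -0.012, 1.603, 0.006, 1.071, -0.056], TCP at [0.193, -0.621, 0.233] pointing down, gripper open.
Joint ranges: [-2.53, 2.53], [-0.31, 2.02], [-1.57, 1.55], [0.28, 2.44], [-1.29, 4.43], [0.15, 1.84], [-2.92, 2.92]. Speed limits (rad/s): [2.57, 2.57, 3.14, 3.14, 3.14, 3.14, 3.14].

## Interface

Orientations are given as a 3x3 rotation matrix whose columns are the frame's x, y, z axes.
In Python, from station import env, effector, solver, viewer, workorder, search_frame, tip_of gives the robot as it stands. Calls block until the motion is done:
- env.reach(position, orientation): joint-space move of the TCP to a pose.
- env.movel(position, frame=None, rate=0.15): straight line of the TCP; frame=None keeps the orientation; rate is the mean speed in m/s.
- env.goto_joints(angles): joint-space move.
- effector.release() and effector.grasp(squeeze=None): open the fingers fully, or close them until they stop; squeeze is the grip in N (None keeps the last).
- env.pause(seconds).
- solver.inverse_kinematics(position, orientation): joint angles nearest the present ones, or None.
- env.sense(): the state.
- viewer.read_camera(name): name is "scene" or "top" or "wrist"; returns (picture, depth): 420x560x3 uint8, red, green, blue; 420x560 float32, m along the optical axis (not along the pixel's ray), 0 where there is no reading.
- viewer.camera_info(name): a dict with "intrinsics" (3x3 intrinsics, pixels), "dist_coeffs" ([k1, k2, p1, p2, k3] as OpenCV has them; the pictures are not rectified), "eye" and "rotation" of the camera in the world; the wrist camera has in their place "T_tool_cam" (4x4, takes a point from camera to tool coordinates, whose origin is the TCP and whose axes are the flange's). Camera axes: x right, y up, looking along -z (the intrinsics and any distortion apply to the point x, -y, -z); pixel columns grow to the right and rows downward; lengths in m; the calibration is good to about 2 mm. A picture is of the moment at which its call begins: read the wrist's pose just before it. camera_info takes no time and is no camera call.
A pose or a line that the arm cannot do raises env.PlanningError and nothing moves.
- workorder.finish_job(): hands the job in; it is judged then, once.
Trained networks look in the newest picture that a camera, given by its name, has taken for a name from the list of things; names that differ only in an ending like _2 or _b are one class to them, and where a whole thing is asked for, a point or a joint stands for the part that bears it (a point fixed in the world has none). Each returns a list of dicts, best first, with "score" (0 to 1); they miss things now and then, are a little off and sometimes report something else, mostly with a low value. They report only what shows in the picture. A call takes as long as a camera call.
- search_frame(camera, name): "at" ([x, y, z] in m, in world coordinates, good to about 4 mm: the middle of the surface that is visible of it).
- tip_of(camera, name): "at" ([x, y, z] in m, in world coordinates, good to about 4 mm: a listed point, or the origin of a listed thing).
The state is a dict: "t": time; "joint_positions": joint angles; "joint_velocities": joint speeds; "tau": joint torques, N m; "ee_pos": TCP position; "tcp_rot": TCP orientation; "wrist_force": force on the tool from outside, world axes, zero at the start; "moment": the same for the moment, N m; "gripper_width": finger opening in m; "grasp_force": force on a finger pad.
Only numpy, scipy, OpenCV 4.12 (cv2) and the standard library are available. Lean on these libraries where they do the work, as an engineer would, in place of code of your own. Each camera call takes 0.05 s, during which the arm holds its last target. There are 200 camera calls.

## Working session

There is one attempt and no reset: what is moved stays moved. The work goes in short steps, each a Python script; the robot and the scene stay as the last script left them, time stands still between calls to the robot, and variables do not carry over. Pictures are saved under pics/ and viewed, at most 10 in all, crops included, and the job is handed in when it is done.

```bash
ls; mkdir -p pics; python3 - <<'E'
from station import *
import cv2, numpy as np
for c in ["top","scene"]:
    p,d=viewer.read_camera(c); cv2.imwrite(f"pics/{c}0.png",p[:,:,::-1]); np.save(f"{c}0.npy",d)
    i=viewer.camera_info(c); print(c,i)
    for n in ["blue_cover","tab_end","filter_box","lip_edge","orange_cover"]:
        for f in (search_frame,tip_of):
            try: print(n,f.__name__,[(np.round(r["at"],4).tolist(),round(r["score"],2)) for r in f(c,n)[:3]])
            except Exception as e: print(n,f.__name__,e)
s=env.sense();print(s["t"],s["ee_pos"],s["tcp_rot"],s["gripper_width"])
print(viewer.camera_info("wrist"))
E
```

```text
pics
top {'intrinsics': array([[518.83552286,   0.        , 274.58198618],
       [  0.        , 518.83552286, 204.75248201],
       [  0.        ,   0.        ,   1.        ]]), 'dist_coeffs': array([0.06392206, 0.        , 0.        , 0.        , 0.        ]), 'eye': array([0.30163032, 0.00597994, 1.40590829]), 'rotation': array([[-6.20619832e-04,  9.83975833e-01, -1.78300801e-01],
       [-9.99855837e-01, -3.63603775e-03, -1.65856961e-02],
       [-1.69682326e-02,  1.78264803e-01,  9.83836236e-01]])}
blue_cover call [([0.5366, 0.2915, 0.0119], 0.82)]
blue_cover call []
tab_end call [([0.5381, 0.2911, 0.0184], 0.6)]
tab_end call [([0.6318, 0.2981, 0.004], 0.91)]
filter_box call [([0.5743, -0.0275, 0.0484], 0.93)]
filter_box call []
lip_edge call [([0.5814, -0.0275, 0.0437], 0.59)]
lip_edge call [([0.6378, -0.031, 0.0596], 0.74)]
orange_cover call [([0.5519, -0.3183, 0.0181], 0.72)]
orange_cover call [([0.5501, -0.3156, -0.0003], 0.71)]
scene {'intrinsics': array([[475.74425085,   0.        , 274.07233944],
       [  0.        , 475.74425085, 209.84645109],
       [  0.        ,   0
[... 901 characters left out ...]
87880065e-05]
 [-2.62744548e-05  4.29187243e-05 -9.99999999e-01]] 0.09190904484030826
{'intrinsics': array([[354.21712551,   0.        , 276.77726016],
       [  0.        , 354.21712551, 206.30628871],
       [  0.        ,   0.        ,   1.        ]]), 'dist_coeffs': array([-0.07574604,  0.        ,  0.        ,  0.        ,  0.        ]), 'T_tool_cam': array([[-1.30957183e-04,  9.63563867e-01,  2.67478330e-01,
         7.48245042e-02],
       [ 9.99999846e-01,  2.70559520e-04, -4.85064396e-04,
         7.00165443e-04],
       [-5.39759334e-04,  2.67478225e-01, -9.63563754e-01,
        -1.50855328e-01],
       [ 0.00000000e+00,  0.00000000e+00,  0.00000000e+00,
         1.00000000e+00]])}
```

View pics/top0.png

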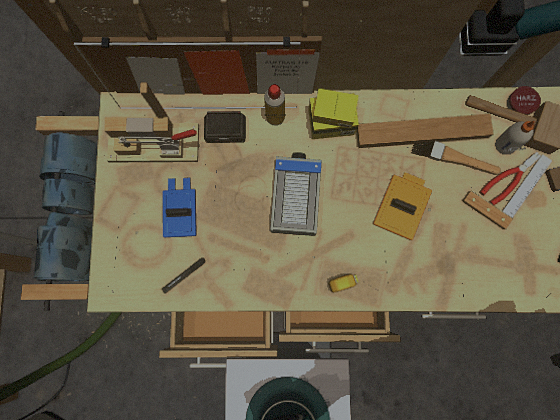

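View pics/scene0.png

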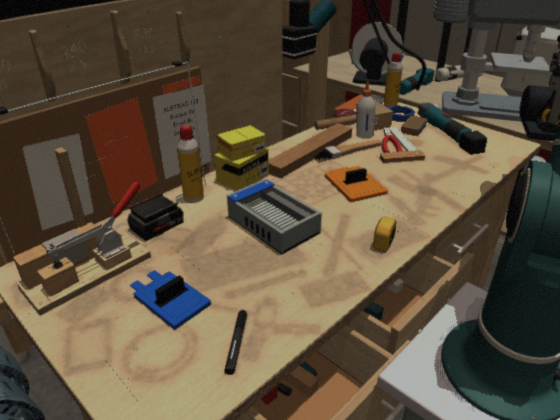

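The top view shows the blue cover at about (179,210) with its tabs up at (179,183). The box is at (297,197) with its lip at (298,166), and the orange cover is at (403,207). The scene view agrees. Next I'll measure both from above with the wrist camera.

```bash
cat > h.py <<'E'
from station import *
import cv2, numpy as np
from scipy.spatial.transform import Rotation as R
def frame(yaw, tilt=0, s=1):
    """tool frame for a cover with yaw; tilt>0 = tabs (+x) low; tool y = s*cover x"""
    C=(R.from_euler('z',yaw)*R.from_euler('y',tilt)).as_matrix()
    T=np.column_stack([s*C[:,1], s*C[:,0], -C[:,2]])
    return T
def cloud(cam, name=None):
    s=env.sense(); p,d=viewer.read_camera(cam); i=viewer.camera_info(cam)
    if name: cv2.imwrite(f"pics/{name}.png",p[:,:,::-1])
    v,u=np.mgrid[:d.shape[0],:d.shape[1]]
    n=cv2.undistortPoints(np.stack([u,v],-1).reshape(-1,1,2).astype(np.float64),i["intrinsics"],i["dist_coeffs"]).reshape(*d.shape,2)
    P=np.dstack([n[...,0]*d,-n[...,1]*d,-d])
    if cam=="wrist":
        T=i["T_tool_cam"]; P=(P@T[:3,:3].T+T[:3,3])@s["tcp_rot"].T+s["ee_pos"]
    else: P=P@i["rotation"].T+i["eye"]
    hsv=cv2.cvtColor(p,cv2.COLOR_RGB2HSV); P[d==0]=np.nan
    return p,hsv,P
def blue(hsv): return cv2.inRange(hsv,(100,120,50),(130,255,255))>0
def rect(P,m):
    k=cv2.connectedComponentsWithStats(m.astype(np.uint8))
    j=1+np.argmax(k[2][1:,4]); q=P[k[1]==j]
    z=np.median(q[:,2]); (c,wh,a)=cv2.minAreaRect(q[:,:2].astype(np.float32)*1000)
    return np.array(c)/1000,np.array(wh),a,z,q
E
python3 - <<'E'
from h import *
yb=-0.1; yc=.04
for s in (1,-1):
    for (p,y,t) in (([.55,-.025,.25],yb,0),([.535,.294,.036],yc,0),([.54,-.022,.12],yb,.45)):
        print(s,np.round(solver.inverse_kinematics(p,frame(y,t,s)),2))
for s in (1,):
    env.reach([.565,-.028,.25],frame(yb,0,s)); 
    p,hsv,P=cloud("wrist","w_box"); z=P[...,2]
    b=blue(hsv)
    r=rect(P,b&(z>.055)&(z<.075)); print("lip",r[:4],len(r[4]))
    r=rect(P,(z>.053)&(z<.075)); print("rim",r[:4],len(r[4]))
    for n in("filter_box","lip_edge"):print(n,[(np.round(r["at"],4),r["score"]) for r in tip_of("wrist",n)])
    env.reach([.535,.294,.2],frame(yc,0,s))
    p,hsv,P=cloud("wrist","w_cov"); z=P[...,2]; b=blue(hsv)
    r=rect(P,b&(z>.009)&(z<.02)); print("panel",r[:4],len(r[4]))
    r=rect(P,b&(z>.0)&(z<.02)); print("all",r[:4],len(r[4]))
    r=rect(P,(z>.038)&(z<.055)); print("bar",r[:4],len(r[4]))
    for n in("blue_cover","tab_end"):print(n,[(np.round(r["at"],4),r["score"]) for r in tip_of("wrist",n)])
print(env.sense()["t"])
E
```

```text
1 [ 0.5   0.36 -0.64  1.8   0.25  1.06 -0.33]
1 [ 0.08  0.9  -0.91  1.78  0.88  0.93 -1.18]
1 [ 0.36  0.74 -0.53  1.6   0.26  1.34 -0.35]
-1 [ 0.91  0.67 -1.31  1.78  0.69  1.25  2.45]
-1 [ 0.26  1.23 -1.34  1.77  1.27  1.29  1.76]
-1 [ 0.74  1.18 -1.34  1.58  0.83  1.66  2.32]
lip (array([ 0.64975861, -0.03184877]), array([120.10556793,  28.058321  ]), 85.318359375, np.float64(0.06442737387863351)) 3275
rim (array([ 0.57319775, -0.02614951]), array([122.81198883, 198.84577942]), 85.40044403076172, np.float64(0.06321590289901341)) 8296
filter_box [(array([ 0.5628, -0.027 , -0.0011]), 0.79)]
lip_edge [(array([ 0.6355, -0.0287,  0.061 ]), 0.63)]
panel (array([0.53428503, 0.29285501]), array([128.44351196,  88.37503052]), 2.6379916667938232, np.float64(0.013867039707817871)) 9936
all (array([0.55094525, 0.29362262]), array([161.79920959,  88.37503052]), 2.637991428375244, np.float64(0.01374854962819902)) 11075
bar (array([0.71129041, 0.31476907]), array([59.20420074, 51.61732101]), 89.37689208984375, np.float64(0.045179159273448274)) 1982
blue_cover [(array([ 0.5392,  0.2965, -0.0008]), 0.68)]
tab_end [(array([0.6268, 0.2951, 0.0035]), 0.81), (array([5.386e-01, 2.958e-01, 3.000e-04]), 0.47)]
5.125
```

The wrist views give clean fits. The box origin is about (0.556, -0.0245) with yaw -4.6°, and the cover is at (0.534, 0.293) with yaw 2.64°. I'll grasp, lift, and check how the cover sits in the hand.

```bash
python3 - <<'E'
from h import *
y=np.deg2rad(2.64); F=frame(y); c=[.5343,.2929]
env.movel(c+[.10],F,rate=.2); env.movel(c+[.036],rate=.1)
effector.grasp(55); s=env.sense(); print(s["gripper_width"],s["grasp_force"],s["ee_pos"],s["wrist_force"])
env.movel(c+[.18],rate=.2); s=env.sense(); print(s["gripper_width"],s["wrist_force"],s["t"])
p,hsv,P=cloud("wrist","w_held"); b=blue(hsv)
Q=(P-s["ee_pos"])@s["tcp_rot"]   # tool coords
m=b&(Q[...,2]>.015)&(Q[...,2]<.032)
r=rect(Q,m); print(r[:4],len(r[4]))
q=r[4]; A=np.c_[q[:,:2],np.ones(len(q))]; print("plane",np.linalg.lstsq(A,q[:,2],rcond=None)[0])
r=rect(Q,b&(Q[...,2]<.06)); print(r[:4])
E
```

```text
0.013660448395607126 54.999951124191284 [0.53431762 0.29288138 0.03598321] [ 0.40944455 -0.18847727 -0.60182161]
0.013837406081309808 [-0.1682831   0.66205132 -1.76764398] 8.5917
(array([0.00944994, 0.01701543]), array([ 74.10259247, 163.83959961]), 2.253941774368286, np.float64(0.02229574274002846)) 25465
plane [-0.00873665  0.03115201  0.02304169]
(array([0.00940662, 0.01715077]), array([ 74.33208466, 164.22570801]), 2.364609479904175, np.float64(0.022324985517694126))
```

View pics/w_held.png

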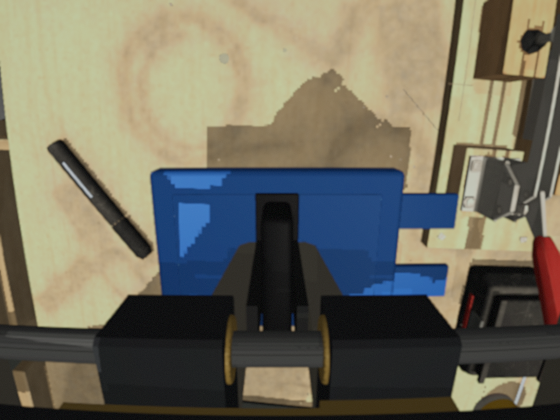

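The cover is held squarely. Its far panel edge is level at row 170 and the tabs point right at (440,210) and (420,280). I'll refine the in-hand y offset, then move to the tilted entry pose.

```bash
cat >> h.py <<'E'
BO=np.array([.556,-.0245]); BY=np.deg2rad(-4.6)
def pose(X0,Z0,deg,dy=0):
    """TCP pose for cover origin at box (X0,dy) mm, height Z0 mm, tilt deg"""
    th=np.deg2rad(deg); C=(R.from_euler('z',BY)*R.from_euler('y',th)).as_matrix()
    o=np.r_[BO,0]+R.from_euler('z',BY).apply(np.array([X0,dy,Z0])/1000)
    return o+C@[0,0,.036], frame(BY,th)
E
python3 - <<'E'
from h import *
s=env.sense(); p,hsv,P=cloud("wrist"); b=blue(hsv)
Q=(P-s["ee_pos"])@s["tcp_rot"]; m=b&(Q[...,2]>.018)&(Q[...,2]<.026); q=Q[m]
e=[(yy,np.percentile(q[abs(q[:,1]-yy)<.005,0],98)) for yy in np.arange(-.055,.056,.01)]
e=np.array(e); k=np.polyfit(e[:,0],e[:,1],1); print("edge yaw deg, x0 mm",np.degrees(k[0]),k[1]*1000)
pn=q[(abs(q[:,1])<.06)]; print("pitch",np.degrees(np.linalg.lstsq(np.c_[pn[:,:2],np.ones(len(pn))],pn[:,2],rcond=None)[0]))
env.reach(*pose(-26,150,20)); 
p,hsv,P=cloud("wrist","w_entry"); cv2.imwrite
print(env.sense()["t"],env.sense()["ee_pos"])
p,_=viewer.read_camera("scene"); cv2.imwrite("pics/s_entry.png",cv2.resize(p[100:320,150:400,::-1],None,fx=2.4,fy=2.4))
E
```

```text
edge yaw deg, x0 mm -0.021559313089958097 43.983413417713734
pitch [0.75443746 0.05695674 1.25839911]
9.95 [ 0.54232507 -0.02088552  0.18409288]
```

View pics/w_entry.png

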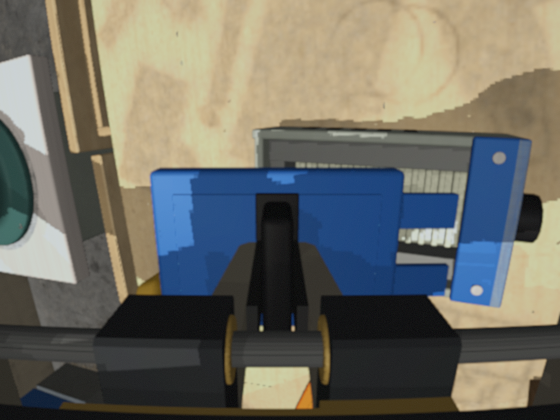

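View pics/s_entry.png

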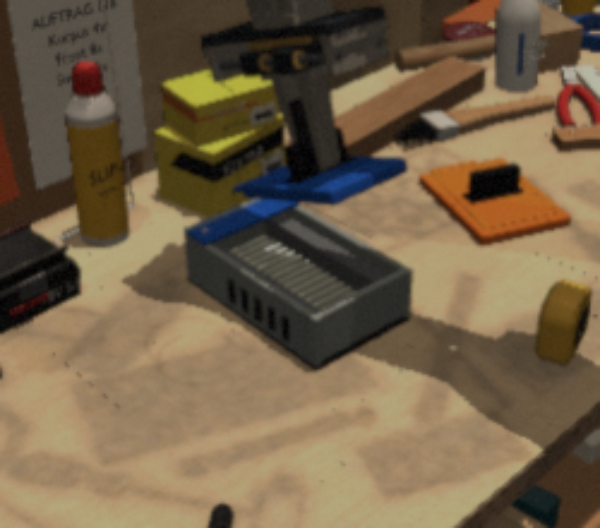

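The cover is centred in the hand and aligned with the box. The tabs at (430,210) and (420,280) are short of the lip at (490,220). I'll lower it, then slide the tabs under.

```bash
python3 - <<'E'
from h import *
def st(l): s=env.sense(); print(l,round(s["t"],2),np.round(s["wrist_force"],1),np.round(s["moment"],2),round(s["gripper_width"],4)); return s
st("0")
p,F=pose(-26,74,20); env.movel(p,F,rate=.12); s=st("down"); f0=s["wrist_force"]
for X in (-12,-2,4):
    p,F=pose(X,74,20); env.movel(p,F,rate=.06); s=st(X)
    if np.linalg.norm(s["wrist_force"]-f0)>12: print("contact"); break
cloud("wrist","w_hook")
p,_=viewer.read_camera("scene"); cv2.imwrite("pics/s_hook.png",cv2.resize(p[120:300,180:380,::-1],None,fx=3,fy=3))
E
```

```text
0 10.0 [-0.4  0.  -1. ] [-0.09 -0.61  0.06] 0.0137
down 10.78 [ 0.1  0.1 -1.2] [-0.08 -0.55 -0.01] 0.0139
-12 11.17 [-0.2  0.5 -1.8] [-0.08 -0.55  0.01] 0.0136
-2 11.48 [ 0.1  0.3 -2.3] [-0.07 -0.55  0.  ] 0.0138
4 11.73 [ 0.9 -0.1 -2.5] [-0.08 -0.56 -0.03] 0.0136
```

View pics/w_hook.png

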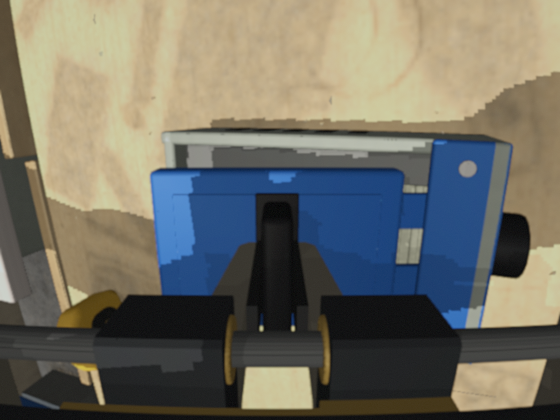

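View pics/s_hook.png

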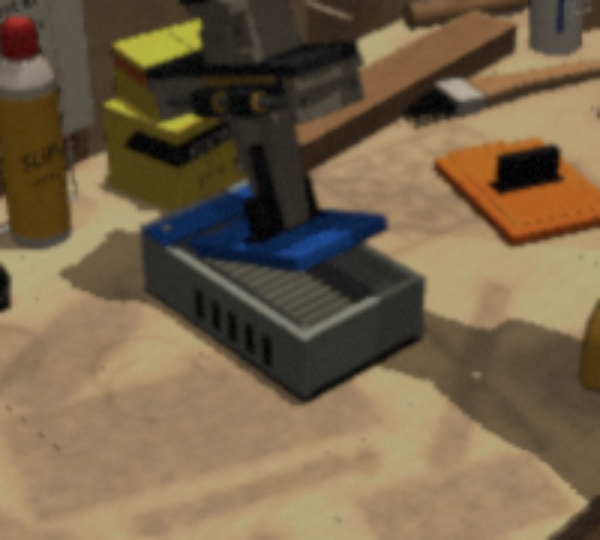

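The tabs at (412,210) now run under the lip with no contact force, so it's hooked. Next I'll swing the other end down.

```bash
python3 - <<'E'
from h import *
f0=env.sense()["wrist_force"]
def go(X,Z,d,rate=.05):
    p,F=pose(X,Z,d); env.movel(p,F,rate=rate); s=env.sense(); f=s["wrist_force"]
    print(X,round(Z,1),d,round(s["t"],2),np.round(f,1),np.round(s["moment"],2),np.round((s["ee_pos"]-p)*1000,1))
    return np.linalg.norm(f-f0)<25
ok=True
for X,d in ((4,15),(4,10),(3,6),(2,3),(1,0)):
    ok=go(X,49.5+65*np.sin(np.deg2rad(d)),d)
    if not ok: break
z=49
while ok and z>44.6 and env.sense()["wrist_force"][2]<8:
    z-=.7; ok=go(1,z,0,.03)
cloud("wrist","w_down")
E
```

```text
4 66.3 15 12.13 [ 0.2  0.2 -0.7] [-0.03 -0.48  0.01] [-0.6 -0.2  0.4]
4 60.8 10 12.4 [-0.1 -0.2 -1. ] [-0.08 -0.37  0.03] [-0.3 -0.2  0.4]
3 56.3 6 12.66 [ 0.5  0.9 -1.8] [-0.06 -0.24 -0.05] [ 0.  -0.2  0.2]
2 52.9 3 12.91 [ 0.2  0.4 -2.1] [-0.06 -0.18 -0.03] [ 0.1 -0.1  0.1]
1 49.5 0 13.16 [ 0.8  0.2 -2.2] [-0.03 -0.08 -0.  ] [-0.1 -0.1  0.1]
1 48.3 0 13.41 [ 0.2 -0.3 -2. ] [-0.04 -0.09  0.02] [ 0.6 -0.   0. ]
1 47.6 0 13.66 [-0.1  1.3 -1.5] [-0.08 -0.08  0.01] [ 0. -0. -0.]
1 46.9 0 13.91 [-0.2 -0.1 -2. ] [-0.06 -0.1  -0.04] [-0.1 -0.  -0. ]
1 46.2 0 14.16 [ 0.5 -0.3 -0.4] [-0.04 -0.07  0.03] [-0.  0. -0.]
1 45.5 0 14.41 [-1.2  0.3  3.3] [-0.07  0.36  0.01] [ 0.1 -0.   0.5]
1 44.8 0 14.66 [-4.5 -0.2 10.7] [-0.11  0.92  0.02] [0.1 0.  1.1]
```

View pics/w_down.png

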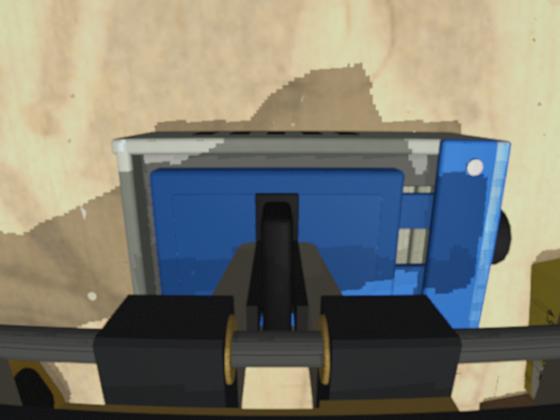

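The cover lies inside the walls with its tabs at (415,210) under the lip, and ledge contact came at z≈46 as expected. I'll release, retreat straight up and check.

```bash
python3 - <<'E'
from h import *
p,F=pose(1,45.8,0); env.movel(p,F,rate=.03)
effector.release(); env.pause(.2)
p,F=pose(1,200,0); env.movel(p,F,rate=.12); env.pause(.2)
s=env.sense(); print(s["t"],s["gripper_width"],s["wrist_force"])
_,hsv,P=cloud("wrist","w_end"); z=P[...,2]; b=blue(hsv)
B=(P-np.r_[BO,0])@R.from_euler('z',BY).as_matrix()*1000
m=b&(B[...,0]<74)&(z>.054)&(z<.072)
r=rect(B/1000,m); print("panel in box mm",r[0]*1000,r[1:4])
q=r[4]; print("slope deg",np.degrees(np.linalg.lstsq(np.c_[q[:,:2],np.ones(len(q))],q[:,2],rcond=None)[0][:2]))
E
```

```text
18.0 0.09175053487694965 [ 1.69864722 -0.19658409 -0.2354403 ]
panel in box mm [1.10453415 0.23004532] (array([129.63421631,  88.94741821]), 0.022691898047924042, np.float64(0.05987791092779234))
slope deg [-0.04898243 -0.37142502]
```

View pics/w_end.png

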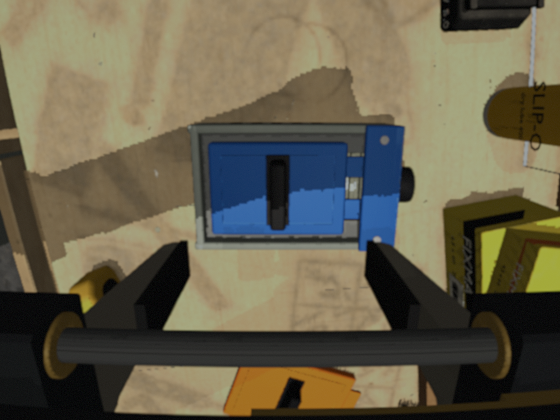

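The cover sits flat and centred in the box, with its panel at (278,188), its top at z = 60 mm, and both tabs under the lip at about (353,165) and (353,210). The orange cover at (290,390) is undisturbed.

```bash
python3 -c "
from station import *
print(workorder.finish_job())"
```

```text
the job is handed in; nothing more can be done
None
```

The blue cover is hooked under the lip, swung down flat onto the ledge and released; the orange cover was left where it lay, and the job was handed in at about 18 s.

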